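# Dispense the spice jar with the joystick

## Robot

A 6-joint arm with a two-finger parallel gripper is mounted at the origin on a cart in front of the work surface, level with it; the furniture and walls round the work are solid. World frame = base frame: x ahead of the robot, y to its left, z up, the work surface at z = 0. Lengths are in m, angles in rad, forces in N, time in s.
With the tool pointing down it reaches from about 0.375 to 0.9 m from the base axis. Payload 3.1 kg.
Tool frame: the origin (TCP) lies midway between the tips of the shut fingers; the grasp point (between the pads) lies 19 mm behind it; z points along the fingers, y is the line along which they close (so a half turn about z gives the same grasp; the last joint's range is limited). The gripper opens to 87 mm and grips with 3 to 60 N. Pads are 19 mm wide; open, the fingers measure 117 mm over their backs; the gripper's body (75 mm by 190 mm) begins 51 mm behind the grasp point.
Start: joints at [1.075, 0.527, 1.433, -0, 1.181, -0.178], TCP at [0.195, 0.594, 0.198] pointing down, gripper open.
Joint ranges: [-3.08, 3.08], [-0.75, 2.2], [0.22, 2.44], [-1.43, 4.57], [0, 2.65], [-2.85, 2.85]. Speed limits (rad/s): [2.79, 2.79, 3.14, 3.14, 3.14, 3.14].

## Interface

Orientations are given as a unit quaternion [x, y, z, w].
In Python, from rig import get_obs, cams, job gives the robot as it stands.
- The arm moves only by the tool servo_tool, never from a script. Its argument "moves" is text: rows parted by semicolons, each of 5 numbers parted by spaces: the shift along the tool's x, y, z in m, then the turn about the tool's z in degrees, then the finger opening in m, from 0 to 0.087. In form: dx dy dz spin claw; .... A call has 1 to 10 rows; each row is the pose to reach, as a shift and turn from the pose commanded when the call began, along the tool's axes at that moment; what a row does not reach only later rows make up. A row lasts 1/12 s, in which the tool goes at most 41.7 mm and 7.16 degrees, less where a joint would pass 70% of its speed; a pose out of reach is approached as far as the arm can. A call with a gripper value outside its range is refused whole. The fingers move at their own pace and stop on an object; "grip_force" is the grip in N (left out, the last holds). Time passes only in rows, so rows that repeat a pose let the fingers close. It gives the time, the measured TCP pose, the force, the opening and the grip force at its end, in the units of the state.
- get_obs(): the state, without advancing time (a new reading comes with each control period).
- cams.camera(name): name is "scene" or "side" or "wrist"; returns the picture (384x512x3 uint8, blue, green, red); there is no depth.
- cams.camera_model(name): a dict with "fx", "fy", "cx", "cy" (pixels), "R" (3x3) and "t" (3): a world point X has camera coordinates R X + t. Camera axes: x right, y down, z forward; pixel columns grow to the right and rows downward; lengths in m; the calibration is good to about 2 mm. The wrist camera is an equidistant fisheye: a pixel r from the principal point sees the ray r / f radians off the axis. A picture is of the moment at which its call begins: read the wrist's pose just before it. camera_model takes no time and is no camera call; for the wrist camera it gives the pose at the moment of the call.
- job.hand_in(): hands the job in; it is judged then, once.
The state is a dict: "time": time; "q": joint angles; "joint_velocities": joint speeds; "joint_torque": joint torques, N m; "position": TCP position; "tool_rot": TCP orientation; "ft_force": force on the tool from outside, world axes, zero at the start; "moment": the same for the moment, N m; "grip_width": finger opening in m; "grip_force": force on a finger pad.
Only numpy, scipy, OpenCV 4.12 (cv2) and the standard library are available. Lean on these libraries where they do the work, as an engineer would, in place of code of your own. Each camera call takes 0.05 s, during which the arm holds its last target. There are 200 camera calls.

## Task

Fetch the spice jar with the black lid out of the white two-lane jar dispenser. Set the grey tray flat on the worktop, square to the dispenser and pushed up to its front below the mouth of the lane that holds the spice jar, with the tray's low rear wall tucked under the lip; then tilt the joystick fully towards that lane and hold it over for two seconds, so that the jar rolls out into the tray by itself. Let the stick come back to the middle and leave the jar lying in the tray, without touching the jar by hand, letting the salt shaker out of the other lane or disturbing the things around.

Things in the scene. Friction and masses are not known exactly. Their poses are not given: they have to be found in the camera images.
- dispenser: White box 125 deep (x), 291 wide (y), 115 mm high, fixed; place and yaw vary. Origin: middle of its front face at worktop height; x into the box, away from the robot, y left, z up. Two open-topped lanes 116 mm wide, sloping 10 degrees down to the front, at y = +81.5 and -81.5 mm; each holds one thing lying along y behind a steel drop gate. The joystick is on the 47 mm wide island between them
- mouth_left (a point): Middle of the front edge of the left (+y) lane's lip, on top, 43 mm above the worktop; axes as the dispenser. The lip juts 25 mm out of the front face; its underside is 37 mm above the worktop, and 6 mm thick cheeks rise beside it to 68 mm
- mouth_right (a point): The same point of the right (-y) lane; axes as the dispenser
- stick (a joint): Sideways tilt of the joystick, rad: 0 upright, + with the knob to the dispenser's left (+y), - to its right, stops at +-0.45. Sprung back to 0 (0.9 N m/rad, about 4 N at the knob at full tilt). Beyond about 0.33 it fully lowers the gate of the lane on that side; the other gate rises and stays shut. Both spring back with the stick. The jar takes about 1 s to roll out
- stick_knob (a point): Centre of the joystick's black knob, 32 mm in diameter, 38 mm tall, on a thin steel shaft; upright it is 217 mm above the worktop, 102 mm above its pivot, which lies 50 mm behind the front face at y = 0. The stick also gives up to 0.2 rad fore and aft (spring 1.5 N m/rad), which moves no gate
- tray: Loose grey tray 100 (x) by 160 mm (y), about 0.35 kg, walls and floor 5 mm. Origin: middle of its underside; x points to the low rear wall, which goes to the dispenser. Rear wall and ends are 26 mm high, front wall 42 mm. Two 5 mm ribs on the floor. Touching the dispenser's front face, its origin is 50 mm in front of that face (25 mm in front of the lip's edge)
- tray_tab (a point): Finger tab at the middle of the tray's front wall, 12 mm thick in the tray's x, 60 mm wide in its y, top 85 mm above the worktop: grip it from above across its thickness. This point is on its middle plane, 60 mm above the underside, 51 mm from the tray's origin towards -x; axes as the tray
- spice_jar_mid (a point): Middle of the spice jar: a glass jar with a black lid and a label, 41 mm in diameter, 105 mm long, 0.11 kg. It lies in one of the two lanes, whichever; it is the one to fetch
- salt_shaker_mid (a point): Middle of the salt shaker: glass with a plain grey perforated cap, 44 mm in diameter, 90 mm long. It lies in the other lane and must stay there
- pepper_mill: Bystander: turned wooden pepper mill, 58 mm wide, 150 mm tall; origin in the middle of its underside
- mug: Bystander: mug, 78 mm wide (116 with its handle), 101 mm tall; origin at its underside
- tin: Bystander: food tin, 75 mm wide, 110 mm tall; origin in the middle of its underside
- garlic: Bystander: garlic bulb, 48 by 50 by 51 mm; origin at its underside
- spice_jar: The spice jar itself; origin in the middle of its bottom, z along the jar to the lid
There are look-alikes about, which are no part of the job. Leave any yellow look-alike of the tray alone.

How it is judged:
On the way, in this order (a step that is already met when the one before it is completed fails the run):
1. the tray stands flat on the worktop, tucked up to the mouth of the spice jar's lane, with the jar still in the lane (((y of spice_jar_mid in the frame of dispenser above 0 m and x of tray in the frame of mouth_left between -0.05 and -0.01 m and y of tray in the frame of mouth_left between -0.025 and 0.025 m and height (world z) of tray below 0.008 m and angle between the x axis of tray and the x axis of dispenser, either way round below 0.17 rad and x of spice_jar_mid in the frame of dispenser above 0.055 m) or (y of spice_jar_mid in the frame of dispenser below 0 m and x of tray in the frame of mouth_right between -0.05 and -0.01 m and y of tray in the frame of mouth_right between -0.025 and 0.025 m and height (world z) of tray below 0.008 m and angle between the x axis of tray and the x axis of dispenser, either way round below 0.17 rad and x of spice_jar_mid in the frame of dispenser above 0.055 m))), for 0.2 s.
2. the stick is tilted more than 0.33 rad to the spice jar's side and held for 1.2 s (((y of spice_jar_mid in the frame of dispenser above 0 m and value of joint stick above 0.33 rad) or (y of spice_jar_mid in the frame of dispenser below 0 m and value of joint stick below -0.33 rad))), for 1.2 s.
At the end, for the whole second after the job is handed in: The spice jar lies at rest inside the tray, the tray stands flat on the worktop, the stick is upright within 0.05 rad, and the salt shaker is still behind its gate (x of spice_jar_mid in the frame of tray between -0.045 and 0.045 m and y of spice_jar_mid in the frame of tray between -0.075 and 0.075 m and z of spice_jar_mid in the frame of tray between 0.01 and 0.04 m and linear speed of spice_jar below 0.02 m/s and angle between tray's own z axis and vertical below 0.06 rad and height (world z) of tray below 0.008 m and value of joint stick between -0.05 and 0.05 rad and x of salt_shaker_mid in the frame of dispenser above 0.055 m); the robot touches nothing.
It fails at once if a finger or the arm touches the spice jar (contact force between any of the fingers, the arm and spice_jar above 0.5 N).
It fails at once if the salt shaker leaves its lane (x of salt_shaker_mid in the frame of dispenser below 0.045 m).
It fails at once if a bystander is moved more than 30 mm (distance of any of pepper_mill, mug, tin, garlic from where it was at the start of the episode above 0.03 m).
It also fails if it takes over 51 s, if anything falls off the work surface, if the arm or the gripper's body presses on something with over 40 N, if the wrist force passes 120 N, or if a joint passes its speed limit or range.

## Working session

There is one attempt and no reset: what is moved stays moved. The work goes in short steps, Python scripts to look and compute and a tool call to move; the robot and the scene stay as the last step left them, time stands still between calls to the robot, and variables do not carry over. Pictures are saved under pics/ and viewed, at most 10 in all, crops included, and the job is handed in when it is done.

Besides the shell and the picture viewer there is one more tool, called after ">>>" by a JSON object that holds its "fn" and its "kwargs", one argument or row to a line. servo_tool: Moves the arm, as the interface text tells. Its arguments: {"type":"object","properties":{"moves":{"type":"string"},"grip_force":{"type":"number"}},"required":["moves"]}

```bash
mkdir -p pics; cat > h.py <<'E'
import numpy as np, cv2
from rig import get_obs, cams, job
def ray(m,u,v):
    d=np.array([(u-m["cx"])/m["fx"],(v-m["cy"])/m["fy"],1.0])
    R=np.array(m["R"]);t=np.array(m["t"]);return -R.T@t, R.T@d
def onz(m,u,v,z):
    o,d=ray(m,u,v); return o+d*(z-o[2])/d[2]
def proj(m,X):
    c=np.array(m["R"])@np.array(X)+np.array(m["t"]); return np.array([m["fx"]*c[0]/c[2]+m["cx"],m["fy"]*c[1]/c[2]+m["cy"]])
def tri(m1,p1,m2,p2):
    o1,d1=ray(m1,*p1);o2,d2=ray(m2,*p2)
    s=np.linalg.lstsq(np.array([d1,-d2]).T,o2-o1,rcond=None)[0]
    a,b=o1+s[0]*d1,o2+s[1]*d2; return (a+b)/2,np.linalg.norm(a-b)
E
python3 - <<'E'
from h import *
np.set_printoptions(precision=3,suppress=True)
for n in("scene","side"):
    i=cams.camera(n); cv2.imwrite(f"pics/{n}0.png",i); m=cams.camera_model(n); print(n,m["fx"],-np.array(m["R"]).T@np.array(m["t"]))
    cv2.imwrite(f"pics/{n}0b.png",cv2.resize(i,(800,600),interpolation=cv2.INTER_CUBIC))
o=get_obs();print(o["time"],o["position"],o["tool_rot"])
E
```

```text
scene 497.21870630074636 [ 0.028 -0.552  1.045]
side 361.26702825141007 [0.404 0.841 0.676]
0.1 [0.195 0.593 0.197] [ 0.158  0.987 -0.001 -0.   ]
```

View pics/scene0b.png

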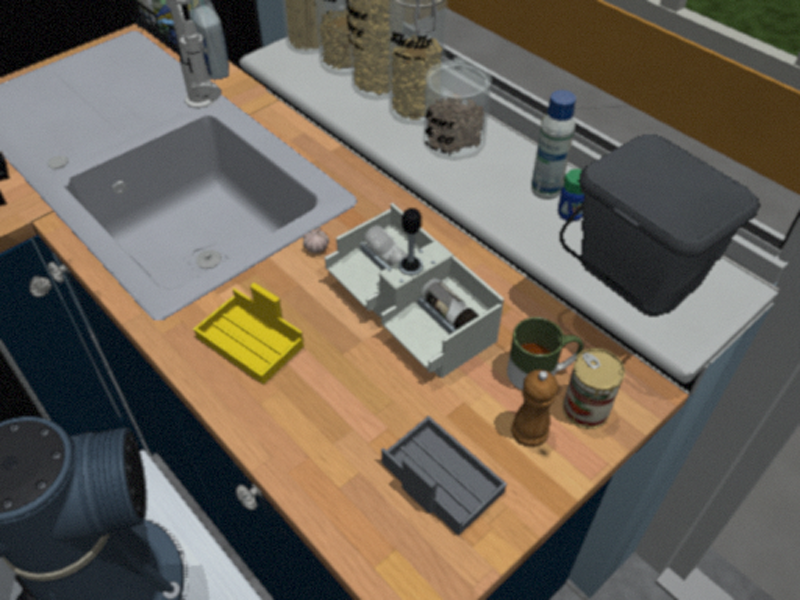

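View pics/side0b.png

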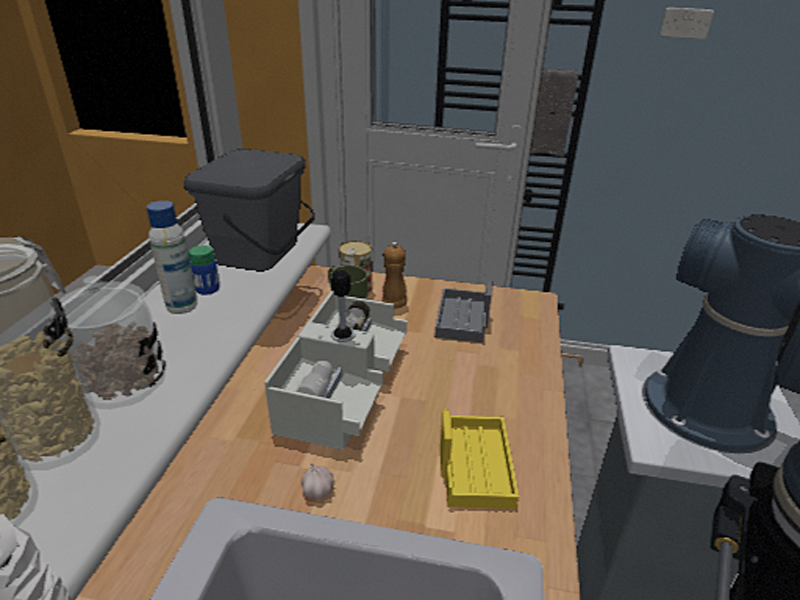

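The scene picture (800 px scale) shows the spice jar with its black lid at (450,302), in the right (-y) lane. The salt shaker is at (382,245) in the left lane, and the knob is at (411,220).

Possible mix-ups:
- **Tray:** grey tray at (443,475), yellow look-alike at (250,335). I choose the grey one.
- **Jar:** black-lidded jar at (450,302), grey-capped shaker at (382,245). I choose the black lid, in the right lane.

Next is one close crop to check the choice and pick corners.

```bash
python3 - <<'E'
from h import *
i=cv2.imread("pics/scene0.png")
a=cv2.resize(i[125:245,200:330],None,fx=4.6,fy=4.6,interpolation=cv2.INTER_CUBIC)
b=cv2.resize(i[260:345,235:330],None,fx=4.6,fy=4.6,interpolation=cv2.INTER_CUBIC)
cv2.imwrite("pics/ca.png",a);cv2.imwrite("pics/cb.png",b)
E
```

```text
(no output)
```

View pics/ca.png

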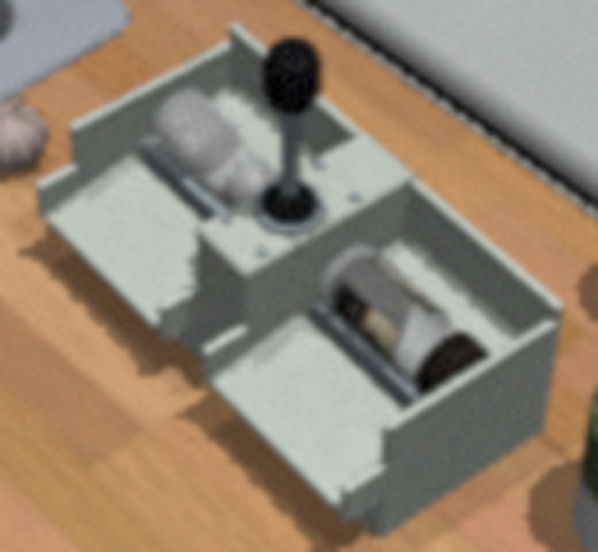

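View pics/cb.png

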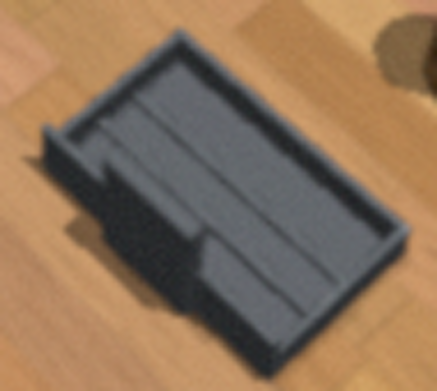

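The close crop confirms it: the black-lidded jar with a label is behind the right gate (crop 400,310), and the plain grey-capped shaker is on the left. The grey tray has its tab facing the robot. Next I fit the planar poses to the corner pixels.

```bash
python3 - <<'E'
from h import *
from scipy.optimize import least_squares
np.set_printoptions(precision=4,suppress=True)
m=cams.camera_model("scene")
def fit(P,off,g):
    L=np.array([p[0] for p in P]); px=np.array([p[1] for p in P])/4.6+off
    def W(s): c,n=np.cos(s[2]),np.sin(s[2]); return L@np.array([[c,n,0],[-n,c,0],[0,0,1]])+[s[0],s[1],0]
    f=lambda s:(np.array([proj(m,X) for X in W(s)])-px).ravel()
    r=least_squares(f,g,loss="soft_l1"); print(r.x,np.degrees(r.x[2]));print(r.fun.reshape(-1,2).round(1).tolist()); return r.x
h=.1455
d=fit([((0,-h,.115),(388,431)),((.125,-h,.115),(560,314)),((.125,h,.115),(235,27)),((0,h,.115),(73,127)),((0,.0235,.115),(200,232)),((0,-.0235,.115),(245,275)),((0,-h,0),(380,534))],(200,125),[.6,.1,0])
t=fit([((.05,.08,.026),(181,33)),((.05,-.08,.026),(407,230)),((-.05,.08,.042),(48,130)),((-.05,-.08,.042),(266,348)),((.05,-.08,0),(405,254)),((-.05,-.08,0),(268,379)),((-.055,.03,.085),(107,165)),((-.055,-.03,.085),(203,240))],(235,260),[.5,-.2,0])
R=lambda a:np.array([[np.cos(a),-np.sin(a)],[np.sin(a),np.cos(a)]])
D=lambda x,y:d[:2]+R(d[2])@[x,y]
tab=t[:2]+R(t[2])@[-.051,0]
print("tab",tab,"goal tray",D(-.052,-.0815),"goal tab",D(-.103,-.0815),"knob",D(.05,0),"mouthR",D(-.025,-.0815))
for s in(.115,.217): print("knob px",proj(m,[*D(.05,0),s]))
for p in((525,445),(545,385)): print("mill base/?",onz(m,p[0]*.64,p[1]*.64,0))
print("garlic",onz(m,316*.64,250*.64,0))
E
```

```text
[ 0.5861  0.0827 -0.082 ] -4.698116962183019
[[0.3, -1.5], [1.7, -0.3], [0.7, -0.6], [-1.1, -3.2], [-1.5, 0.4], [-0.0, 2.0], [-0.2, 4.0]]
[ 0.4549 -0.1864  0.0267] 1.5280267105491907
[[-0.2, -1.0], [1.4, 0.0], [-1.7, -0.2], [2.0, 0.2], [0.5, 0.2], [0.4, 1.8], [-0.8, -1.8], [-1.9, 0.1]]
tab [ 0.4039 -0.1878] goal tray [0.5276 0.0057] goal tab [0.4768 0.0099] knob [0.6359 0.0786] mouthR [0.5545 0.0035]
knob px [263.112  172.4567]
knob px [263.7704 143.42  ]
mill base/? [ 0.5883 -0.2307  0.    ]
mill base/? [ 0.6963 -0.1783  0.    ]
garlic [0.6127 0.3144 0.    ]
```

```bash
cat > go.py <<'E'
import sys
from h import *
from scipy.spatial.transform import Rotation as Ro
# go.py x y z yawdeg(of tool y axis, mod 180): shift in the tool axes
o=get_obs();R=Ro.from_quat(o["tool_rot"]).as_matrix();a=list(map(float,sys.argv[1:]))
s=R.T@(np.array(a[:3])-o["position"]);y=np.degrees(np.arctan2(R[1,1],R[0,1]))
print("t %.2f pos %s yaw %.1f"%(o["time"],np.round(o["position"],4),y),"shift",np.round(s,4),"spin %.1f"%(-((a[3]-y+90)%180-90)),"q",np.round(o["q"],2),"tilt",np.round(R[:,2],3))
E
```

>>> {"fn": "servo_tool", "kwargs": {
  "moves": "-0.396 -0.390 -0.02 70 0.06;-0.396 -0.390 -0.02 70 0.06;-0.396 -0.390 -0.02 70 0.06;-0.396 -0.390 -0.02 70 0.06;-0.396 -0.390 -0.02 70 0.06;-0.396 -0.390 -0.02 70 0.06;-0.396 -0.390 -0.02 70 0.06;-0.396 -0.390 -0.02 70 0.06;-0.396 -0.390 -0.02 70 0.06;-0.396 -0.390 -0.02 70 0.06"
}}

```text
time: 0.93
position: [0.386, 0.2215, 0.2127]
tool_rot: [0.698, 0.716, -0.0, -0.0]
ft_force: [1.0, -0.0, -0.9]
grip_width: 0.0602
grip_force: 0.0
```

```bash
python3 go.py 0.40 -0.16 0.20 1.5
```

```text
t 0.93 pos [0.386  0.2215 0.2127] yaw 1.5 shift [-0.3818  0.0042  0.0127] spin -0.0 q [0.27 0.26 1.85 0.   1.03 0.24] tilt [-0. -0. -1.]
```

>>> {"fn": "servo_tool", "kwargs": {
  "moves": "-0.382 0.014 0.01 0 0.06;-0.382 0.014 0.01 0 0.06;-0.382 0.014 0.01 0 0.06;-0.382 0.014 0.01 0 0.06;-0.382 0.014 0.01 0 0.06;-0.382 0.014 0.01 0 0.06;-0.382 0.014 0.01 0 0.06;-0.382 0.014 0.01 0 0.06;-0.382 0.014 0.01 0 0.06;-0.382 0.014 0.01 0 0.06"
}}

```text
time: 1.77
position: [0.4135, -0.1649, 0.2029]
tool_rot: [0.698, 0.716, -0.001, 0.003]
ft_force: [0.8, -0.3, -0.3]
grip_width: 0.0603
grip_force: 0.0
```

```bash
python3 go.py 0.404 -0.188 0.05 1.5; python3 - <<'E'
from h import *
m=cams.camera_model("wrist");i=cams.camera("wrist");np.save("w1.npy",m,allow_pickle=True)
cv2.imwrite("pics/w1.png",i);print({k:m[k] for k in("fx","cx","cy")},-np.array(m["R"]).T@np.array(m["t"]),np.array(m["R"])[2])
E
```

```text
t 1.77 pos [ 0.4135 -0.1649  0.2029] yaw 1.5 shift [-0.0221 -0.0105  0.153 ] spin -0.0 q [-0.63  0.28  1.86 -0.    1.   -0.65] tilt [ 0.003 -0.005 -1.   ]
{'fx': 297.3186396354542, 'cx': 252.35469176670196, 'cy': 192.22821613890804} [ 0.41092782 -0.09339667  0.38975927] [ 0.00957728 -0.2639444  -0.96449035]
```

View pics/w1.png

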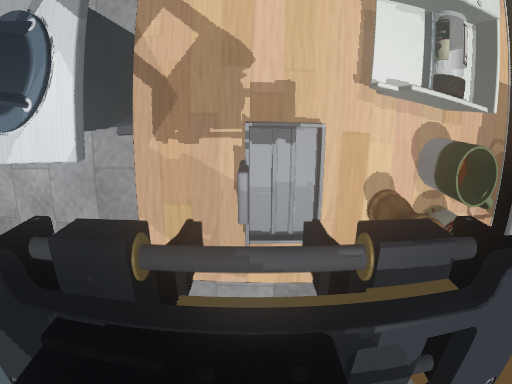

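The wrist view shows the tray rim corners at (246,123), (325,123) and (323,242), and the tab at (243,162)–(243,222). The right lip's edge runs from (378,5) to (374,78).

```bash
cat >> h.py <<'E'
def wray(m,u,v,z):
    a=np.array([u-m["cx"],v-m["cy"]]);r=np.hypot(*a);th=r/m["fx"]
    d=np.array([*(a/r*np.sin(th)),np.cos(th)]);R=np.array(m["R"]);o=-R.T@np.array(m["t"]);d=R.T@d
    return o+d*(z-o[2])/d[2]
E
python3 - <<'E'
from h import *
np.set_printoptions(precision=4,suppress=True)
m=np.load("w1.npy",allow_pickle=True).item()
for n,u,v,z in(("rl",325,123,.026),("fl",246,123,.042),("rr",323,243,.026),("tabL",242,162,.085),("tabR",242,222,.085),("lipL",378,5,.043),("lipR",374,78,.043),("wallFR?",402,89,.115),("backRtop",497,110,.115)): print(n,wray(m,u,v,z))
i=cv2.imread("pics/w1.png")
cv2.imwrite("pics/w1c.png",np.hstack([cv2.resize(i[0:120,362:512],None,fx=3.3,fy=3.3,interpolation=cv2.INTER_CUBIC)[:396],cv2.resize(i[115:250,228:333],None,fx=2.9,fy=2.9333,interpolation=cv2.INTER_CUBIC)[:396]]))
E
```

```text
rl [ 0.5021 -0.1019  0.026 ]
fl [ 0.4049 -0.1055  0.042 ]
rr [ 0.5134 -0.2628  0.026 ]
tabL [ 0.4024 -0.1446  0.085 ]
tabR [ 0.4035 -0.2109  0.085 ]
lipL [0.5645 0.0571 0.043 ]
lipR [ 0.5582 -0.041   0.043 ]
wallFR? [ 0.5593 -0.0587  0.115 ]
backRtop [ 0.7009 -0.0603  0.115 ]
```

View pics/w1c.png

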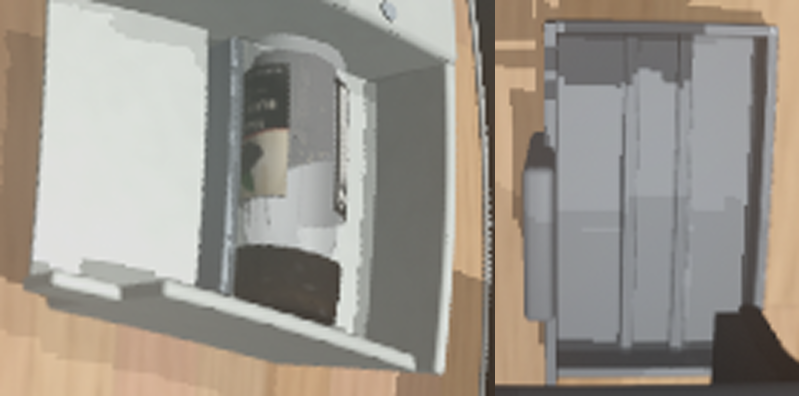

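```bash
python3 - <<'E'
from h import *
np.set_printoptions(precision=4,suppress=True)
m=cams.camera_model("scene");s=cams.camera_model("side");w=np.load("w1.npy",allow_pickle=True).item()
i=cv2.imread("pics/side0.png")[165:200,200:240];k=(cv2.cvtColor(i,cv2.COLOR_BGR2GRAY)<45).astype(np.uint8)
n,l,st,c=cv2.connectedComponentsWithStats(k);print(st[1:],c[1:]+[200,165])
j=cv2.imread("pics/scene0.png")[130:152,250:278];k=(cv2.cvtColor(j,cv2.COLOR_BGR2GRAY)<45).astype(np.uint8)
n,l,st,c2=cv2.connectedComponentsWithStats(k);print(st[1:],c2[1:]+[250,130])
b=lambda c,o:c[1+np.argmax([1]*0 or range(len(c)-1)) if len(c)==2 else 1]+o
print("knob",tri(m,b(c2,[250,130]),s,b(c,[200,165])))
print("backR",wray(w,498,112,.115),"cheek FR",wray(w,369.6,86,.068),"cheek in",wray(w,372.6,79,.043))
for z in(.043,):
  for p in((42,208),(160,333),(207,378),(340,503)): print("lip",onz(m,p[0]/4.6+200,p[1]/4.6+125,z))
E
```

```text
[[ 30   2   3   3   5]
 [ 33   2   5   7  12]
 [ 10   7   2   5   5]
 [ 11   6  27  20 291]
 [ 21   6  13   9  54]
 [ 23  28  13   7  45]] [[231.     168.4   ]
 [235.9167 170.0833]
 [210.6    174.    ]
 [222.1821 181.9656]
 [228.1296 174.7407]
 [230.1778 195.8889]]
[[ 24   0   2   1   2]
 [ 27   1   1   2   2]
 [  7   4  12  16 156]] [[274.5    130.    ]
 [277.     131.5   ]
 [262.6987 141.4551]]
knob (array([0.6301, 0.0584, 0.2551]), np.float64(0.04394112392865457))
backR [ 0.703  -0.0624  0.115 ] cheek FR [ 0.5424 -0.0547  0.068 ] cheek in [ 0.5563 -0.0425  0.043 ]
lip [0.5779 0.2346 0.043 ]
lip [0.5658 0.1116 0.043 ]
lip [0.5635 0.0684 0.043 ]
lip [ 0.5588 -0.0451  0.043 ]
```

>>> {"fn": "servo_tool", "kwargs": {
  "moves": "-0.021 -0.0105 0.04 0 0.06;-0.021 -0.0105 0.08 0 0.06;-0.021 -0.0105 0.12 0 0.06;-0.021 -0.0105 0.15 0 0.06;-0.021 -0.0105 0.153 0 0.06;-0.021 -0.0105 0.153 0 0.06"
}}

```text
time: 2.32
position: [0.4004, -0.1771, 0.0485]
tool_rot: [0.696, 0.718, -0.0, -0.003]
ft_force: [-0.4, 0.7, 0.9]
grip_width: 0.06
grip_force: 0.0
```

>>> {"fn": "servo_tool", "kwargs": {
  "moves": "0 0 0 0 0;0 0 0 0 0;0 0 0 0 0;0 0 0 0 0;0 0 0 0 0;0 0 0 0 0",
  "grip_force": 30
}}

```text
time: 2.82
position: [0.4023, -0.1795, 0.0506]
tool_rot: [0.696, 0.718, 0.0, 0.001]
ft_force: [0.2, -0.7, -0.9]
grip_width: 0.0285
grip_force: 0.0
```

```bash
python3 go.py 0.404 -0.188 0.05 1.5;
```

```text
t 2.82 pos [ 0.4023 -0.1795  0.0506] yaw 1.8 shift [-0.0085  0.0014  0.0006] spin 0.3 q [-0.67  0.56  2.02  0.    0.56 -0.71] tilt [ 0.001 -0.001 -1.   ]
```

>>> {"fn": "servo_tool", "kwargs": {
  "moves": "0 0 0 0 0;0 0 0 0 0;0 0 0 0 0;0 0 0 0 0;0 0 0 0 0;0 0 0 0 0"
}}

```text
time: 3.32
position: [0.4023, -0.1796, 0.0499]
tool_rot: [0.696, 0.718, 0.0, 0.001]
ft_force: [1.0, 0.2, 3.4]
grip_width: 0.0114
grip_force: 30.0
```

>>> {"fn": "servo_tool", "kwargs": {
  "moves": "0 0 -0.02 0 0;0 0 -0.04 0 0;0 0 -0.04 0 0;0 0 -0.04 0 0;0 0 -0.04 0 0"
}}

```text
time: 3.73
position: [0.4009, -0.1786, 0.0888]
tool_rot: [0.696, 0.718, -0.0, -0.001]
ft_force: [-0.9, -0.0, -4.5]
grip_width: 0.0115
grip_force: 30.0
```

```bash
python3 go.py 0.45 0.010 0.09 -4.2; python3 - <<'E'
from h import *
from scipy.spatial.transform import Rotation as Ro
i=cams.camera("wrist");m=cams.camera_model("wrist");o=get_obs()
i2=cams.camera("side")
cv2.imwrite("pics/w2.png",np.hstack([i[60:360,:],cv2.resize(i2[150:250,230:340],(288,300))]))
print(o["grip_width"],o["grip_force"])
E
```

```text
t 3.73 pos [ 0.4009 -0.1786  0.0888] yaw 1.8 shift [ 0.187  0.055 -0.001] spin 6.0 q [-0.67  0.48  1.99 -0.    0.68 -0.71] tilt [-0.002  0.001 -1.   ]
0.011344468996226192 30.010590255260468
```

View pics/w2.png

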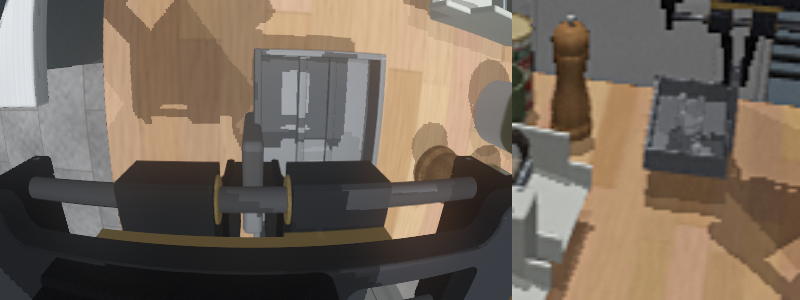

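The tray is held and lifted (opening 11.4 mm), with its rim corners at (255,109) and (384,115).

```bash
python3 go.py 0.423 0.0285 0.09 -4.2; python3 - <<'E'
from h import *
w=cams.camera_model("wrist");m=cams.camera_model("scene")
print(wray(w,384,115,.065),wray(w,255,109,.081))
for p in((302,340),(263,380),(195,330),(252,290)): print(onz(m,p[0]*.64,p[1]*.64,.02))
E
```

```text
t 3.83 pos [ 0.4008 -0.1785  0.0886] yaw 1.8 shift [ 0.2062  0.0286 -0.0011] spin 6.0 q [-0.67  0.48  1.99 -0.    0.68 -0.71] tilt [-0.003  0.002 -1.   ]
[ 0.49672907 -0.10152918  0.065     ] [ 0.40002861 -0.10441027  0.081     ]
[0.45213913 0.1473767  0.02      ]
[0.35553063 0.12483085 0.02      ]
[0.3308277 0.2865032 0.02     ]
[0.45551993 0.29609977 0.02      ]
```

>>> {"fn": "servo_tool", "kwargs": {
  "moves": "0.208 0.0285 0 6 0;0.208 0.0285 0 6 0;0.208 0.0285 0 6 0;0.208 0.0285 0 6 0;0.208 0.0285 0 6 0;0.208 0.0285 0 6 0;0.208 0.0285 0 6 0;0.208 0.0285 0 6 0;0.208 0.0285 0 6 0"
}}

```text
time: 4.58
position: [0.4238, 0.0287, 0.0893]
tool_rot: [0.733, 0.68, -0.0, -0.0]
ft_force: [0.4, -0.7, -3.4]
grip_width: 0.0116
grip_force: 30.0
```

```bash
python3 go.py 0.423 0.0285 0.05 -4.2; python3 - <<'E'
from h import *
i=cams.camera("wrist");m=cams.camera_model("wrist");np.save("w3.npy",m,allow_pickle=True)
cv2.imwrite("pics/w3.png",i);cv2.imwrite("pics/w3c.png",cv2.resize(i[0:250,230:512],None,fx=2.4,fy=2.4,interpolation=cv2.INTER_CUBIC))
E
```

```text
t 4.58 pos [0.4238 0.0287 0.0893] yaw -4.3 shift [-0.0002 -0.0008  0.0393] spin -0.1 q [-0.2   0.46  2.03 -0.    0.65 -0.12] tilt [-0.001 -0.    -1.   ]
```

View pics/w3c.png

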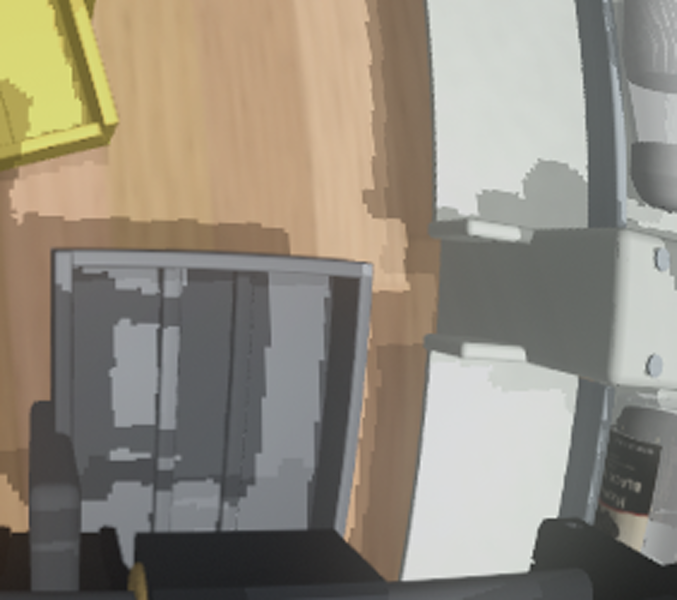

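The crop shows the tray's rear-left corner at (370,265), and the cheeks beside the island at (428,345) and (437,228). The lip edges are clear: left from (432,0) to (436,215), right from (430,362) to (403,575).

```bash
python3 - <<'E'
from h import *
np.set_printoptions(precision=4,suppress=True)
w=np.load("w3.npy",allow_pickle=True).item()
P=lambda x,y,z:wray(w,x/2.4+230,y/2.4,z)
L=[P(432,2,.043),P(436,213,.043),P(430,362,.043),P(403,575,.043)];print(np.array(L))
A=np.array(L);k=np.polyfit(A[:,1],A[:,0],1);print("yaw",-np.degrees(np.arctan(k[0])),k)
print("cheekL mid",P(437,230,.068),"cheekR mid",P(428,346,.068))
print("tray RL",P(371,264,.065),"FL",P(55,252,.081),"RR side",P(337,530,.065))
print("screws on island",P(661,258,.115),P(654,366,.115),"island front corners",P(618,230,.115),P(612,386,.115))
E
```

```text
[[ 0.5749  0.1986  0.043 ]
 [ 0.5666  0.1171  0.043 ]
 [ 0.5629  0.0631  0.043 ]
 [ 0.5569 -0.0199  0.043 ]]
yaw -4.652209557970069 [0.0814 0.558 ]
cheekL mid [0.552  0.1096 0.068 ] cheekR mid [0.5477 0.0721 0.068 ]
tray RL [0.5286 0.0984 0.065 ] FL [0.4299 0.1048 0.081 ] RR side [0.5174 0.0113 0.065 ]
screws on island [0.6095 0.104  0.115 ] [0.6075 0.0715 0.115 ] island front corners [0.5896 0.1109 0.115 ] [0.5882 0.0658 0.115 ]
```

>>> {"fn": "servo_tool", "kwargs": {
  "moves": "-0.006 0 0.02 0 0;-0.006 0 0.037 0 0;-0.006 0 0.037 0 0;-0.006 0.015 0.037 0 0;-0.006 0.03 0.037 0 0;-0.006 0.04 0.037 0 0;-0.006 0.048 0.037 0 0;-0.006 0.052 0.037 0 0;-0.006 0.055 0.037 0 0;-0.006 0.055 0.037 0 0"
}}

```text
time: 5.47
position: [0.4784, 0.0194, 0.0528]
tool_rot: [0.733, 0.681, -0.0, -0.0]
ft_force: [0.5, -0.2, -2.3]
grip_width: 0.0114
grip_force: 30.0
```

```bash
python3 go.py 0.4815 0.018 0.05 -4.5; python3 - <<'E'
from h import *
i=cams.camera("wrist");cv2.imwrite("pics/w4c.png",cv2.resize(i[0:250,230:512],None,fx=2.4,fy=2.4,interpolation=cv2.INTER_CUBIC))
print(get_obs()["ft_force"],get_obs()["moment"])
E
```

```text
t 5.47 pos [0.4784 0.0194 0.0528] yaw -4.2 shift [-0.0011  0.0032  0.0028] spin 0.3 q [-0.19  0.58  1.92 -0.    0.64 -0.12] tilt [-0.  0. -1.]
[ 0.08480923  0.67766481 -3.46493898] [-0.06242856  0.19936239  0.01586218]
```

View pics/w4c.png

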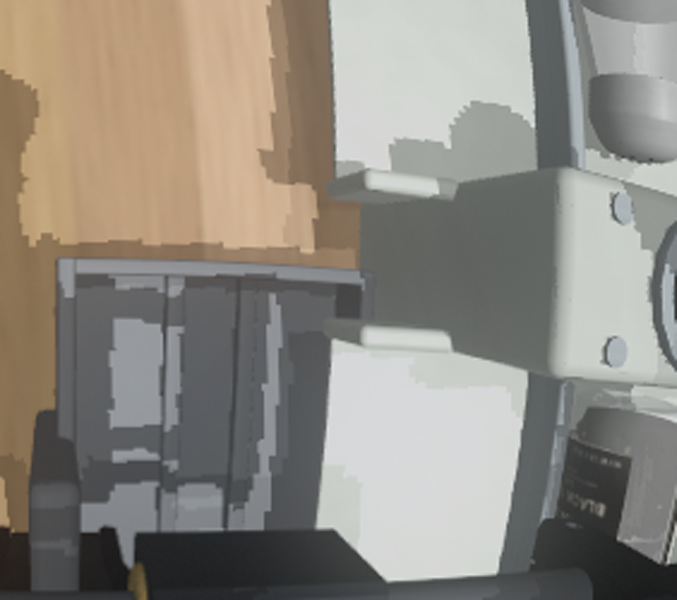

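The tray's rear edge (370,280) is under the right lip and nearly at the front face. I close the remaining 3 mm, set it down and release.

>>> {"fn": "servo_tool", "kwargs": {
  "moves": "0 0.002 0 0 0;0 0.004 0 0 0;0 0.004 0.002 0 0;0 0.004 0.0035 0 0;0 0.004 0.0035 0 0;0 0.004 0.0035 0 0"
}}

```text
time: 6.02
position: [0.4828, 0.0193, 0.0502]
tool_rot: [0.732, 0.681, 0.0, 0.001]
ft_force: [-0.4, 0.8, 6.3]
grip_width: 0.0116
grip_force: 30.0
```

```bash
python3 go.py 0.4815 0.018 0.05 -4.5; python3 -c "
from h import *
print(get_obs()['ft_force'],get_obs()['moment'])"
```

```text
t 6.02 pos [0.4828 0.0193 0.0502] yaw -4.2 shift [-0.0014 -0.0012  0.0002] spin 0.3 q [-0.19  0.59  1.91  0.    0.64 -0.12] tilt [ 0.002 -0.    -1.   ]
[-0.4337777   0.76980057  6.27991671] [-0.09870003  0.17387101  0.08282783]
```

>>> {"fn": "servo_tool", "kwargs": {
  "moves": "0 0.002 0 0 0;0 0.002 -0.0005 0 0;0 0.002 -0.0005 0 0.04;0 0.002 -0.0005 0 0.04;0 0.002 -0.0005 0 0.04;0 0.002 -0.0005 0 0.04;0 0.002 -0.0005 0 0.04;0 0.002 -0.0005 0 0.04"
}}

```text
time: 6.68
position: [0.4845, 0.019, 0.0497]
tool_rot: [0.733, 0.681, 0.0, 0.0]
ft_force: [-0.3, -0.3, 0.6]
grip_width: 0.0379
grip_force: 0.0
```

>>> {"fn": "servo_tool", "kwargs": {
  "moves": "0 0 -0.02 0 0.04;0 0 -0.06 0 0.04;0 0 -0.10 0 0.04;0 0 -0.14 0 0.04;0 0 -0.18 0 0.02;0 0 -0.21 0 0;0 0 -0.21 0 0"
}}

```text
time: 7.27
position: [0.4887, 0.0184, 0.2664]
tool_rot: [0.732, 0.681, 0.004, 0.006]
ft_force: [0.5, 0.4, -0.5]
grip_width: 0.0275
grip_force: 0.0
```

```bash
python3 go.py 0.6395 0.130 0.26 -4.5; python3 - <<'E'
from h import *
np.set_printoptions(precision=4,suppress=True)
w=cams.camera_model("wrist");i=cams.camera("wrist");np.save("w5.npy",w,allow_pickle=True)
j=cams.camera("scene");cv2.imwrite("pics/sc5.png",j)
cv2.imwrite("pics/w5.png",np.hstack([i,cv2.resize(j[130:310,190:330],(288,370)).copy() if 0 else cv2.resize(j[130:310,190:325],(288,384))]))
E
```

```text
t 7.27 pos [0.4887 0.0184 0.2664] yaw -4.2 shift [0.1223 0.1421 0.0083] spin 0.3 q [-0.19  0.25  1.69  0.    1.19 -0.12] tilt [ 0.015 -0.003 -1.   ]
```

View pics/w5.png

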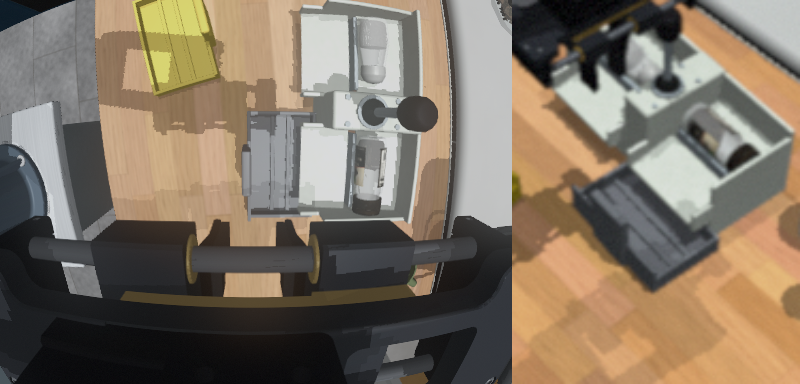

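The tray sits tucked below the right lane, its left end level with the island's middle (row 112). The knob is at (417,113).

```bash
python3 - <<'E'
from h import *
w=np.load("w5.npy",allow_pickle=True).item()
print("knob",wray(w,417,113,.217),"trayFL",wray(w,247,112,.042),"trayFR",wray(w,248,216,.042),"trayRL?",wray(w,311,114,.026))
j=cv2.imread("pics/sc5.png");m=cams.camera_model("scene")
E
python3 go.py 0.6395 0.137 0.25 -4.5
```

```text
knob [0.63975045 0.08630758 0.217     ] trayFL [0.48984375 0.0918354  0.042     ] trayFR [ 0.47979426 -0.05759005  0.042     ] trayRL? [0.58170044 0.08375188 0.026     ]
t 7.37 pos [0.4848 0.019  0.2609] yaw -4.2 shift [0.1291 0.1456 0.0113] spin 0.3 q [-0.19  0.26  1.69 -0.    1.19 -0.12] tilt [ 0.003 -0.001 -1.   ]
```

>>> {"fn": "servo_tool", "kwargs": {
  "moves": "0.13 0 0 0 0;0.13 0 0 0 0;0.13 0 0 0 0;0.13 0.14 0 0 0;0.13 0.14 0 0 0;0.13 0.14 0 0 0;0.13 0.14 0 0 0;0.13 0.14 0 0 0;0.13 0.14 0 0 0"
}}

```text
time: 8.12
position: [0.632, 0.1382, 0.2562]
tool_rot: [0.733, 0.681, -0.003, -0.002]
ft_force: [0.0, -0.1, 0.5]
grip_width: 0.0005
grip_force: 0.0
```

```bash
python3 go.py 0.6395 0.130 0.20 -4.5; python3 - <<'E'
from h import *
w=cams.camera_model("wrist");i=cams.camera("wrist");np.save("w6.npy",w,allow_pickle=True);j=cams.camera("scene")
cv2.imwrite("pics/w6.png",np.hstack([i,cv2.resize(j[100:210,220:302],(288,384))]))
E
```

```text
t 8.12 pos [0.632  0.1382 0.2562] yaw -4.2 shift [-0.0076  0.0085  0.0562] spin 0.3 q [0.04 0.51 1.3  0.   1.34 0.12] tilt [-0.007 -0.    -1.   ]
```

View pics/w6.png

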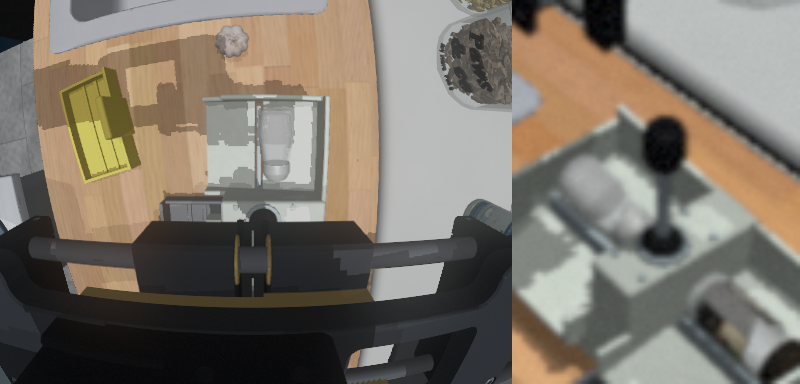

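>>> {"fn": "servo_tool", "kwargs": {
  "moves": "0 0.008 0.03 0 0;0 0.008 0.055 0 0;0 0.008 0.055 0 0;-0.015 0.008 0.055 0 0;-0.025 0.008 0.055 0 0;-0.035 0.008 0.055 0 0;-0.045 0.008 0.055 0 0;-0.052 0.008 0.055 0 0;-0.056 0.008 0.055 0 0;-0.056 0.008 0.055 0 0"
}}

```text
time: 9.05
position: [0.6377, 0.0809, 0.2056]
tool_rot: [0.733, 0.68, 0.001, 0.0]
ft_force: [-1.0, 1.7, 1.3]
grip_width: 0.0005
grip_force: 1.2
```

```bash
cat > k.py <<'E'
from h import *
o=get_obs();print(o["time"],o["position"],o["ft_force"])
m=cams.camera_model("scene")
j=cams.camera("scene");cv2.imwrite("pics/last.png",j)
for th in(0,-.2,-.33,-.4,-.45):
    y=.102*np.sin(th);p=proj(m,[.6398+.0785*y,.0863+.997*y,.115+.102*np.cos(th)]);print(th,p.round(1))
g=cv2.cvtColor(j,cv2.COLOR_BGR2GRAY);s=g[128:160,255:290]
n,l,st,c=cv2.connectedComponentsWithStats((s<45).astype(np.uint8))
print([(st[q].tolist(),(c[q]+[255,128]).round(1).tolist()) for q in range(1,n) if st[q][4]>40])
E
python3 k.py; python3 go.py .64 .0735 .2 -4.5
```

```text
9.05 [0.63770176 0.08091963 0.20561194] [-0.97372204  1.70508463  1.32253248]
0 [262.8 141.1]
-0.2 [268.  146.2]
-0.33 [271.3 150.2]
-0.4 [273.  152.5]
-0.45 [274.3 154.2]
[([4, 0, 17, 28, 281], [267.2, 141.1])]
t 9.10 pos [0.6379 0.0815 0.2056] yaw -4.3 shift [-0.0078  0.0027  0.0056] spin 0.2 q [-0.05  0.54  1.38  0.    1.22  0.03] tilt [ 0.002  0.    -1.   ]
```

>>> {"fn": "servo_tool", "kwargs": {
  "moves": "-0.003 0.002 0.004 0 0;-0.006 0.002 0.004 0 0;-0.009 0.002 0.004 0 0;-0.011 0.002 0.004 0 0;-0.011 0.002 0.004 0 0"
}}

```text
time: 9.52
position: [0.6383, 0.0709, 0.2004]
tool_rot: [0.733, 0.681, -0.0, -0.0]
ft_force: [-0.5, 2.3, 4.3]
grip_width: 0.0008
grip_force: 2.5
```

```bash
python3 k.py; python3 - <<'E'
from h import *
a=cv2.cvtColor(cv2.imread("pics/scene0.png"),6).astype(int);b=cv2.cvtColor(cv2.imread("pics/last.png"),6).astype(int)
# dark extents (knob bottom/right edge): rows 140-170 cols 255-290
for r in range(138,170,3): print(r,np.where(b[r,250:295]<50)[0]+250 if 0 else ''.join('#' if v<40 else '+' if v<80 else '.' for v in b[r,250:295]))
E
```

```text
9.5167 [0.63825652 0.07089658 0.20039285] [-0.4795827   2.30348515  4.33504878]
0 [262.8 141.1]
-0.2 [268.  146.2]
-0.33 [271.3 150.2]
-0.4 [273.  152.5]
-0.45 [274.3 154.2]
[([7, 0, 17, 30, 302], [269.9, 142.8])]
138 +............##########............+#++......
141 +...........+#########+................++++..
144 ..............++##########+.................+
147 ................++##########+................
150 ...............+#############+...............
153 ...............++###########.................
156 .................+########+..................
159 .................+++.........................
162 ................+++..........................
165 .........+###++++............................
168 .......+####++++##+..........................
```

>>> {"fn": "servo_tool", "kwargs": {
  "moves": "-0.002 0 0 0 0;-0.004 0 0 0 0;-0.006 0 0 0 0;-0.006 0 0 0 0"
}}

```text
time: 9.9
position: [0.6377, 0.0647, 0.2003]
tool_rot: [0.733, 0.681, -0.0, -0.0]
ft_force: [0.2, 2.6, 0.3]
grip_width: 0.0004
grip_force: 1.2
```

```bash
cat > r.py <<'E'
from h import *
b=cv2.cvtColor(cv2.imread("pics/last.png"),6).astype(int)
for r in range(138,172,2): print(r,''.join('#' if v<40 else '+' if v<80 else '.' for v in b[r,250:295]))
E
python3 k.py|head -1; python3 r.py
```

```text
9.9 [0.63770315 0.06473239 0.20030983] [0.20363296 2.58085062 0.34546388]
138 ###+++........##########+..........++++......
140 ##+...........+#########+.............+#++...
142 ##+..........+##########+................+#++
144 ++............++########+...................+
146 ................+++########++................
148 ..................+##########+...............
150 .................+######+#####+..............
152 ................+#############+..............
154 ................+############+...............
156 .................+##########+................
158 ..................+#######+..................
160 ..................+++........................
162 .................++..........................
164 ...........+...++++..........................
166 ........+###++++++...........................
168 ......+######+++##+..........................
170 .......+##########+..........................
```

The knob's middle is at about (273,152), which is about -0.4 rad. I'll press 2 mm more and hold.

>>> {"fn": "servo_tool", "kwargs": {
  "moves": "-0.002 0 0 0 0;-0.002 0 0 0 0;-0.002 0 0 0 0;-0.002 0 0 0 0;-0.002 0 0 0 0;-0.002 0 0 0 0;-0.002 0 0 0 0;-0.002 0 0 0 0;-0.002 0 0 0 0;-0.002 0 0 0 0"
}}

```text
time: 10.78
position: [0.6379, 0.063, 0.2007]
tool_rot: [0.733, 0.681, 0.0, 0.0]
ft_force: [0.2, 1.5, 0.6]
grip_width: 0.0004
grip_force: 1.2
```

>>> {"fn": "servo_tool", "kwargs": {
  "moves": "0 0 0 0 0;0 0 0 0 0;0 0 0 0 0;0 0 0 0 0;0 0 0 0 0;0 0 0 0 0;0 0 0 0 0;0 0 0 0 0;0 0 0 0 0;0 0 0 0 0"
}}

```text
time: 11.62
position: [0.6379, 0.0629, 0.2008]
tool_rot: [0.733, 0.681, 0.0, 0.0]
ft_force: [0.3, 2.4, 0.7]
grip_width: 0.0005
grip_force: 1.2
```

>>> {"fn": "servo_tool", "kwargs": {
  "moves": "0 0 0 0 0;0 0 0 0 0;0 0 0 0 0;0 0 0 0 0;0 0 0 0 0;0 0 0 0 0;0 0 0 0 0;0 0 0 0 0;0 0 0 0 0;0 0 0 0 0"
}}

```text
time: 12.45
position: [0.6379, 0.0629, 0.2007]
tool_rot: [0.733, 0.681, -0.0, 0.0]
ft_force: [0.5, 2.8, 1.7]
grip_width: 0.0007
grip_force: 1.2
```

```bash
python3 k.py|head -1; python3 r.py|sed -n 4,12p; python3 - <<'E'
from h import *
a=cv2.imread("pics/scene0.png");b=cv2.imread("pics/last.png")
m=cams.camera_model("scene")
print("tray centre px",proj(m,[.533,.014,.025]),"jar lane px",proj(m,[.67,.01,.08]))
# black-lid and bright (label/glass) pixels
h=cv2.cvtColor(b,40); 
for n,i in(("before",a),("now",b)):
    g=cv2.cvtColor(i,6); print(n,"dark in lane",int((g[175:215,268:310]<45).sum()))
p=proj(m,[.533,.014,.025]).astype(int);g=cv2.cvtColor(b,6)
s=g[p[1]-32:p[1]+36:3,p[0]-40:p[0]+44:1]
for r in s: print(''.join('#' if v<45 else '+' if v<85 else '-' if v<130 else 'O' if v>175 else '.' for v in r))
E
```

```text
12.45 [0.63788741 0.06292137 0.20072961] [0.50940544 2.80186653 1.65444581]
144 ##+............++########...................+
146 ..................++#######++................
148 ..................++#########+...............
150 .................+############+..............
152 ................++############+..............
154 ................+#############...............
156 .................+##########+................
158 ..................+########+.................
160 ..................+++++......................
tray centre px [250.32604251 230.12454537] jar lane px [290.68783081 189.61406536]
before dark in lane 110
now dark in lane 0
-------------------++++++------------.OOO.-----..OOOOOOOOOOO..--+-..OOOOOOOOOOOOOOOO
----------------------++++++++++--...------...OOOOOOOOOOOOOOOOO..--+--.OOOOOOOOOOOOO
-------------------------+++++++-------..OOOOOOOOOOOOOOOOOOOOOOOOO..--+--..OOOOOOOOO
---------------------------------++-.OOOOOOOOOOOOOOOOOOOOOOOOOOOOOOOO..--+--..OOOOOO
-------------------....-----++++++#++-.OOOOOOOOOOOOOOOOOOOOOOOOOOOOOOOOO...----..OOO
-----------------------
[... 806 characters left out ...]
+++++++#++---.......
.O.............-----++++#+++##++++-..-+##############++----++++++---------++-.......
....O............------++++#++#++++--+###############+---+------------++++++-.......
.O...OO.............-----+++++++++#+++--+##########+-------------+++++++--..........
...OO..................---++++++++#+++#++--+####++++--------++++++++--..............
OO...OO.........O..............--++++++##+++------------+++++++--...................
..OOOO...O........................--++++++++#+++---++++++++--.....................O.
......OO............................---++++#++++++++++--............................
........................................-+++++++++--................................
```

The jar has left the lane and lies in the tray: its black lid shows in the tray region. I bring the stick back gently, then lift away.

>>> {"fn": "servo_tool", "kwargs": {
  "moves": "0.006 0 0 0 0;0.012 0 0 0 0;0.018 0 0 0 0;0.024 0 0 0 0;0.030 0 0 0 0;0.036 0 0 0 0;0.042 0 0 0 0;0.055 0 0 0 0;0.075 0 0 0 0;0.08 0 0 0 0"
}}

```text
time: 13.33
position: [0.6434, 0.1456, 0.2002]
tool_rot: [0.732, 0.681, 0.0, -0.001]
ft_force: [0.4, 0.3, -0.5]
grip_width: 0.0006
grip_force: 0.0
```

>>> {"fn": "servo_tool", "kwargs": {
  "moves": "0 0 -0.04 0 0;0 0 -0.08 0 0;0 0 -0.08 0 0;0 0 -0.08 0 0;0 0 -0.08 0 0;0 0 -0.08 0 0"
}}

```text
time: 13.83
position: [0.6426, 0.1425, 0.279]
tool_rot: [0.733, 0.681, -0.001, -0.001]
ft_force: [1.4, -0.8, -0.6]
grip_width: 0.0004
grip_force: 0.0
```

```bash
python3 k.py; python3 - <<'E'
from h import *
m=cams.camera_model("scene");a=cv2.imread("pics/scene0.png");b=cv2.imread("pics/last.png")
g=cv2.cvtColor(b,6);n,l,st,c=cv2.connectedComponentsWithStats((g[215:260,225:285]<45).astype(np.uint8))
for q in range(1,n):
    if st[q][4]>20: u=c[q]+[225,215];print(u,onz(m,*u,.03))
# bystander / salt change check
for nm,(x0,y0,x1,y1) in dict(mug=(324,200,360,250),mill=(326,235,358,286),tin=(360,222,400,272),salt=(230,140,262,172),garlic=(192,144,212,164)).items():
    print(nm,float(np.abs(a[y0:y1,x0:x1].astype(int)-b[y0:y1,x0:x1]).mean().round(1)))
E
```

```text
13.8333 [0.64255245 0.1425309  0.27896461] [ 1.43849652 -0.77404468 -0.62002071]
0 [262.8 141.1]
-0.2 [268.  146.2]
-0.33 [271.3 150.2]
-0.4 [273.  152.5]
-0.45 [274.3 154.2]
[([2, 6, 12, 16, 155], [262.7, 141.3])]
[233.12121212 237.01212121] [0.48414388 0.02427293 0.03      ]
[255.2125  245.03125] [ 0.50874468 -0.03097753  0.03      ]
[247.48780488 254.2195122 ] [ 0.47641207 -0.03840795  0.03      ]
mug 4.4
mill 4.9
tin 5.5
salt 10.8
garlic 13.7
```

```bash
python3 -c "
from h import *
print(job.hand_in())"
```

```text
the job is handed in; nothing more can be done
None
```

The job is handed in (no verdict came back): the spice jar rolled into the grey tray, the stick is back upright, and the jar wasn't touched, but I viewed 11 pictures (limit 10) and only checked the salt shaker and bystanders by comparing images.

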